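Build a shielding castle of L-bricks in bond

TASK

Finish the small shielding castle in the spill tray, ready for the source in the lead pot: close its bottom course with a base brick put the opposite way round to the laid brick and pushed up tight against it, then set the two course bricks on top, turned a quarter so that each bridges a joint and the pile stands steady, pressed down flat over the keys. One brick in the rack is the base brick, the other a course brick like the one on the worktop; from above they look alike, so feel on the keys which one goes down. Do not drop bricks or shove the laid one away, and leave the pot, the meter and the carton alone.

Things in the scene. Friction and masses are not known exactly. Their poses are not given: they have to be found in the camera images.
- laid_brick: L-shaped base brick of a shielding castle, lead-grey, 28 mm thick, arms 27 mm wide; loose, flat in the tray. z: up, out of the keyed top. Origin: on the underside plane, in the middle of the 116 mm square (62 mm square hole) that two bricks close together. In this frame the long arm covers x -58 to -31, y -58 to 58 mm, the short arm x -31 to 29.5, y 31 to 58 mm.
- brick_a: Loose brick on the rack's sloping panel, shape and frame as laid_brick: keyed top outwards, long arm down against the lip, short arm pointing up the slope. One rack brick, this or brick_b in either place, is a base brick (plain flat underside, cannot sit on keys), the other a course brick (keyways below). The undersides are hidden and all else is equal.
- brick_b: The other loose brick on the rack, lying the same way, 124 mm along the rack's y from brick_a, nearer or farther. Every brick weighs 0.44 to 0.69 kg, centre of mass at x -29, y 16, z 14 mm of its frame. Home in the second course a course brick's origin is 28 mm above laid_brick's, its yaw a quarter turn from it; one goes each way round.
- brick_c: Loose course brick (keyways below), shape and frame as laid_brick, flat on the worktop, keyed top up. The base brick, home in the bottom course, has its yaw half a turn from laid_brick's and its origin at x -1.5, y 0 mm of laid_brick, where both short arms' ends touch the other's long arm; it slides home there along laid_brick's -x, as one cannot lower it straight in.
- laid_key_long (a point): Middle of the key on the laid brick's long arm (x -44.5, y 0, z 28 mm of its frame). Each arm of every brick has such a half-round key on top, 40 mm long, 12 wide, 6 high, along the arm: at x -44.5, y 0 and at x 0, y 44.5 mm. A course brick has keyways in its underside at the same places, 50 long, 13.5 wide, 8 mm deep.
- laid_key_short (a point): Middle of the key on the laid brick's short arm (x 0, y 44.5, z 28 mm of its frame). A course brick whose keyways miss the keys by over 0.7 mm stands up to 6 mm proud; shifted about under light pressure it drops over the round keys till the courses lie face to face. A base brick on a key always stands 6 mm proud.
- grip_a (a point): Good point to grip brick_a, near its balance: inside its short arm at x -14, y 44.5, z 22 mm of its frame, fingers closing across the arm (27 mm, along the brick's y). Every brick can be gripped at this place. Its frame is brick_a's.
- grip_b (a point): The same point on brick_b, 22 mm out from the rack's panel.
- grip_c (a point): The same point on brick_c, 22 mm above the worktop.
- spill_tray: Square shallow stainless tray, 216 mm outside, fixed; its floor is 3 mm and its rim 9 mm above the worktop. Origin: centre of its underside. The laid brick's origin is within 17 mm of the tray's centre.
- drain_rack: Stainless draining rack, 256 mm wide (its y), about 105 mm deep and 94 mm high, fixed. Origin: middle of its foot on the worktop. It stands to the robot's right; its panel rises along the rack's +x, towards the right, at 35 degrees to the worktop; a 14 mm lip square to the panel holds the bricks at its foot.
- lead_pot: Bystander: grey lead pot with a knobbed lid, 57 mm across and 93 mm high, stands loose behind the work. Origin: centre of its underside.
- meter: Bystander: orange and black hand survey meter, 150 x 66 x 62 mm, lies loose behind the work, long side along its x. Origin: centre of its underside.
- filter_carton: Bystander: blue and white carton, 45 x 85 x 50 mm, stands loose to the left of the tray, long side along its y. Origin: centre of its underside.

How it is judged:
By the outcome, as a careful person would: the job done as asked, in the order asked, and still so for the second after the job is handed in, with the robot touching nothing.
It also fails if it takes over 72 s, if anything falls off the work surface, if the arm or the gripper's body presses on something with over 40 N, if the wrist force passes 120 N, or if a joint passes its speed limit or range.

ROBOT

A 6-joint arm with a two-finger parallel gripper is mounted at the origin on a cart in front of the work surface, level with it; the furniture and walls round the work are solid. World frame = base frame: x ahead of the robot, y to its left, z up, the work surface at z = 0. Lengths are in mm, angles in rad, forces in N, time in s.
With the tool pointing down it reaches from about 325 to 775 mm from the base axis. Payload 5.5 kg.
Tool frame: the origin (TCP) lies on the centre line of the jaws, within the pads' length; the fingertips stand 19 mm ahead of it and the grasp point (between the pads) is the TCP (robot.tips_ahead is the distance from the TCP to the fingertips, in mm); z points along the fingers, y is the line along which they close (so a half turn about z gives the same grasp; the last joint's range is limited). The gripper opens to 85 mm and grips with 20 to 120 N. Pads are 22 mm wide; open, the fingers measure 114 mm over their backs; the gripper's body (76 mm by 85 mm) begins 54 mm behind the grasp point. The pads swing forward as they close: fully open they stand 13 mm farther back than shut.
Start: joints at [1.193, 0.091, 1.231, -0, 1.82, -0.057], TCP at [189.2, 569.403, 250.275] pointing down, gripper open.
Joint ranges: [-2.87, 2.87], [-0.86, 2.18], [0.17, 2.46], [-1.51, 4.65], [0.06, 2.69], [-2.65, 2.65]. Speed limits (rad/s): [2.57, 2.57, 3.01, 3.14, 3.14, 3.14].

INTERFACE

Orientations are given as a unit quaternion [x, y, z, w].
In Python, from plant import robot gives the robot as it stands.
- The arm moves only by the tool arm_command, never from a script. Its argument "commands" is a list of rows, each a list of 2 entries, a list of its own where there are three numbers: the shift along the tool's x, y, z in m, then the turn about the tool's z in degrees. In form: [[[tx, ty, tz], twist], ...]. A call has 1 to 20 rows; each row is the pose to reach, as a shift and turn from the pose commanded when the call began, along the tool's axes at that moment; what a row does not reach only later rows make up. A row lasts 1/8 s, in which the tool goes at most 62.5 mm and 10.7 degrees, less where a joint would pass 70% of its speed; a pose out of reach is approached as far as the arm can. A call with a gripper value outside its range is refused whole. "claw" is the closure, from 0 (fully open) to 1 (shut), set as the call begins (left out, the last holds). The fingers move at their own pace and stop on an object; "newtons" is the grip in N (left out, the last holds). Time passes only in rows, so rows that repeat a pose let the fingers close. It gives the time, the measured TCP pose, the force, the opening and the grip force at its end, in the units of the state.
- robot.state(): the state, without advancing time (a new reading comes with each control period).
- robot.grab_frame(name): name is "side" or "top"; returns a dict with "image" (400x640x3 uint8, red, green, blue), "depth" (400x640 float32, mm along the optical axis (not along the pixel's ray), 0 where there is no reading), "fx", "fy", "cx", "cy" (pixels), "distortion" ([k1, k2, p1, p2, k3] as OpenCV has them; the pictures are not rectified), "rvec" (rotation vector, rad) and "tvec" (3), from world to camera coordinates, as OpenCV has them. Camera axes: x right, y down, z forward; pixel columns grow to the right and rows downward; lengths in mm; the calibration is good to about 2 mm. A picture is of the moment at which its call begins.
- robot.close_job(): hands the job in; it is judged then, once.
The state is a dict: "time_s": time; "qpos": joint angles; "qvel": joint speeds; "joint_torque": joint torques, N m; "position": TCP position; "eef_rot": TCP orientation; "ft_force": force on the tool from outside, world axes, zero at the start; "ft_torque": the same for the moment, N m; "gripper_width": finger opening in mm; "gripper_force": force on a finger pad.
Only numpy, scipy, OpenCV 4.12 (cv2) and the standard library are available. Lean on these libraries where they do the work, as an engineer would, in place of code of your own. Each camera call takes 0.05 s, during which the arm holds its last target. There are 200 camera calls.

## Working session

There is one attempt and no reset: what is moved stays moved. The work goes in short steps, Python scripts to look and compute and a tool call to move; the robot and the scene stay as the last step left them, time stands still between calls to the robot, and variables do not carry over. Pictures are saved under pics/ and viewed, at most 10 in all, crops included, and the job is handed in when it is done.

Besides the shell and the picture viewer there is one more tool, called in YAML: its name, and indented under it one key for each argument. arm_command: Moves the arm, as the interface text tells. Its arguments: {"type":"object","properties":{"commands":{"type":"array","items":{"type":"array"}},"claw":{"type":"number"},"newtons":{"type":"number"}},"required":["commands"]}

```bash
ls; mkdir -p pics; python3 - <<'E'
from plant import robot
import cv2,numpy as np,pickle
s=robot.state();print(s)
for n in("top","side"):
    f=robot.grab_frame(n);pickle.dump(f,open(n+".pkl","wb"))
    cv2.imwrite(f"pics/{n}0.png",f["image"][:,:,::-1]);print(n,f["fx"],f["cx"],f["cy"],f["distortion"],f["rvec"],f["tvec"])
E
```

```text
pics
{'time_s': 0.0, 'qpos': array([ 1.19330009e+00,  9.18689888e-02,  1.23189106e+00,  3.01372842e-05,
        1.81981188e+00, -5.66982699e-02]), 'qvel': array([ 0.00134965,  0.00094097, -0.00022412, -0.00047535,  0.00139143,
        0.00113166]), 'joint_torque': array([-1.07060489e-03, -4.58727765e+01, -4.18019128e+01, -2.07630874e-04,
        1.16363334e-02,  3.97541191e-05]), 'position': array([189.09396085, 569.16076848, 249.14185194]), 'eef_rot': array([ 1.59708351e-01,  9.87163747e-01, -9.63263107e-04, -2.27428958e-04]), 'ft_force': array([0.41248985, 0.28769241, 0.23551098]), 'ft_torque': array([-0.00880332, -0.01317999,  0.08473139]), 'gripper_force': 0.0, 'gripper_width': 85.26796315011731}
top 446.7262865796967 319.3097375066981 202.15992930045022 [0.03371135 0.         0.         0.         0.        ] [ 2.1767469  -2.13206822  0.1415257 ] [  61.19869432  619.0431784  1394.6971091 ]
side 387.9967061509589 319.7787913037711 204.32717058461006 [-0.03643592  0.          0.          0.          0.        ] [ 2.00470562 -0.55744947  0.36571541] [-484.18842107  218.15826308  969.63248637]
```

View pics/top0.png

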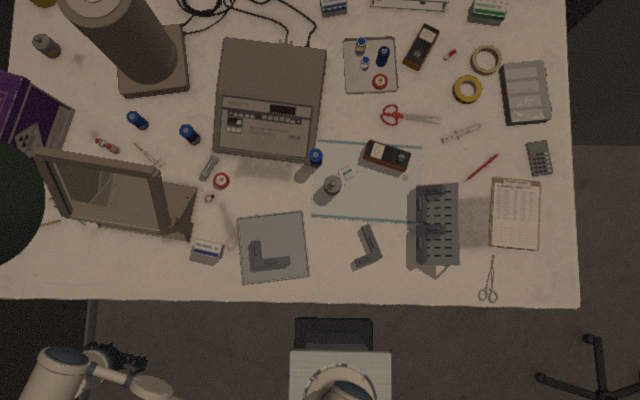

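View pics/side0.png

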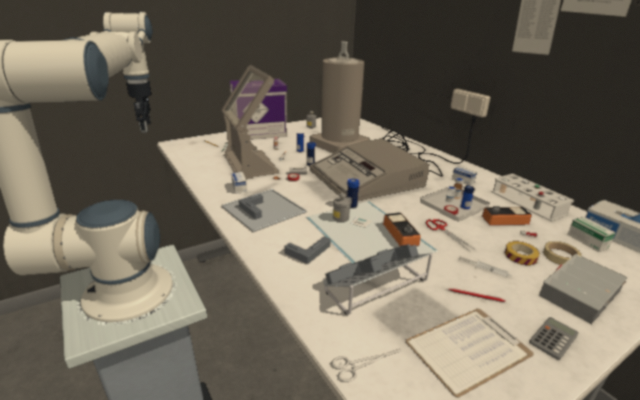

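```bash
cat > h.py <<'E'
import cv2,numpy as np,pickle
def cloud(f):
    K=np.array([[f["fx"],0,f["cx"]],[0,f["fy"],f["cy"]],[0,0,1]])
    R=cv2.Rodrigues(np.array(f["rvec"]))[0];t=np.array(f["tvec"]).ravel()
    h,w=f["depth"].shape;u,v=np.meshgrid(np.arange(w),np.arange(h))
    p=cv2.undistortPoints(np.stack([u,v],-1).reshape(-1,1,2).astype(float),K,np.array(f["distortion"])).reshape(h,w,2)
    d=f["depth"].astype(float);c=np.dstack([p*d[...,None],d])
    return (c-t)@R   # world
def proj(f,P):
    K=np.array([[f["fx"],0,f["cx"]],[0,f["fy"],f["cy"]],[0,0,1]])
    return cv2.projectPoints(np.array(P,float).reshape(-1,3),np.array(f["rvec"]),np.array(f["tvec"]),K,np.array(f["distortion"]))[0].reshape(-1,2)
def unproj(f,uv,z):
    K=np.array([[f["fx"],0,f["cx"]],[0,f["fy"],f["cy"]],[0,0,1]])
    R=cv2.Rodrigues(np.array(f["rvec"]))[0];t=np.array(f["tvec"]).ravel()
    p=cv2.undistortPoints(np.array(uv,float).reshape(-1,1,2),K,np.array(f["distortion"])).reshape(-1,2)
    r=np.c_[p,np.ones(len(p))]@R;o=-R.T@t
    return o+r*((z-o[2])/r[:,2])[:,None]
E
python3 - <<'E'
from h import *
f=pickle.load(open("top.pkl","rb"));im=f["image"]
c=im[175:295,228:476][:,:,::-1];cv2.imwrite("pics/c1.png",cv2.resize(np.clip(c*1.6,0,255).astype(np.uint8),None,fx=3.2,fy=3.2,interpolation=cv2.INTER_CUBIC))
W=cloud(f)
np.set_printoptions(linewidth=250,suppress=True,precision=0)
print(W[240:276:2,244:296:2,2].astype(int));print(W[222:272:3,350:386:2,2].astype(int))
print(W[190:200,330:345].reshape(-1,3).mean(0), W[190:200,330:345,2].std())
E
```

```text
[[   2    3    0    5    4    1    2   27    0    6   -1    1    1    0    6    7    0    2    0    2    1   -2    6    4    8    2]
 [   4   -4    2   -3   32   34   32   32   10    4    8   -3    3    0    0    2    6   -2    0   10    3    0   -3    1    1   -3]
 [   2    0    4    3   29   36   35   26   21   -5    2    0    5    0    3    4    2    3    0    5    3    6    2    0    6   -1]
 [   3    2    1    0   31   33   34   30   25    5    4    1   -1    4    5    6    4    0    0    2    1    3    5    4    0    1]
 [  -1    3   -3   -3   30   30   38   31   31   -1    2    3    3    5    0    0    1    6    0    5    3    0    3    0    6    5]
 [   1    5    0    4   30   31   31   38   28    8    0    1   -2    2    1   -5    3    1    2   -3    4    6   -1    9    3    0]
 [  -1   -4    0    1   34   27   36   34   32   -1    0    1    4    1    5    0    0   -4   -1   -1    1 1463    2    5    0    0]
 [   4    8    1    0   34   25   36   29   33    5    0    1    0    5    1   -1   -2    0    1    1    0    3    2   -2    0    0]
 [  -1    8    0   -1    6   29   31
[... 1599 characters left out ...]
  7 -4 31 29 31 27 22  2  2  1 -1  3]
 [ 1 -1 -3  5 -1 -2  0  0 11 29 29 38 27  0  0  0  5  0]
 [-1 -5  6 -3  4  0  3 -5 -4 26 27 33 33 32 -3 -1 -2 -2]
 [-2  5 -3 -2 -3  1  0 -1 -4 -7 28 24 31 26 23  0  1  5]
 [ 1  0 -2 -4  6 -4  1 -3  0  5 13 30 28 31 28  0  0  4]
 [ 0  2  1  0  2  2 -1 -1 -4  0 -3 23 30 29 26 25 -3 -3]
 [ 8 -2 -1 -1 -7 -1  0  1 27 26 26 30 30 26 32 31 -4  0]
 [-3  2  2  2 25 23 22 26 27 27 33 29 27 23 25 27 -3 -3]
 [-3  4 -2 28 30 32 34 34 30 32 28 25 -1  0  0  3  3 -4]
 [ 2 -1  3 21 31 25 25 30 -1 -1 -6 -3  4  3 -4  0 -5  0]
 [ 0 -3 -8 -1 27  0 -1  2  0  0  1  0  3  0  3 -1  0 -1]
 [-2  0 -2 -1  3  1 -5 -1 -1  0  0 -1  0  7 -1 -3  3 -1]]
[644.  17.  39.] 167.8747722916167
```

View pics/c1.png

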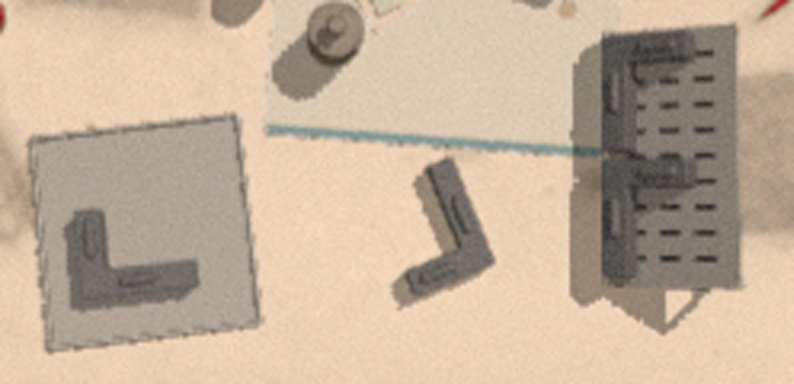

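```bash
cat >> h.py <<'E'
from scipy.optimize import minimize
BOX=[((-58,-31),(-58,58)),((-31,29.5),(31,58))]
def T(x,y,z,yaw,tilt=0):
    c,s=np.cos(yaw),np.sin(yaw);Rz=np.array([[c,-s,0],[s,c,0],[0,0,1]])
    ct,st=np.cos(tilt),np.sin(tilt);Ry=np.array([[ct,0,st],[0,1,0],[-st,0,ct]]) # tilt<0: +x goes up
    M=np.eye(4);M[:3,:3]=Rz@Ry;M[:3,3]=x,y,z;return M
def ap(M,P): return np.asarray(P,float)@M[:3,:3].T+M[:3,3]
def render(f,M,roi,s=4,zlo=0,zhi=28):
    u0,v0,w,h=roi;im=np.zeros((h*s,w*s),np.float32)
    for (a,b),(c,d) in BOX:
        P=[(x,y,z) for x in(a,b) for y in(c,d) for z in(zlo,zhi)]
        q=(proj(f,ap(M,P))-[u0,v0]+.5)*s-.5
        cv2.fillConvexPoly(im,cv2.convexHull(np.round(q*16).astype(np.int32)),1,shift=4)
    return cv2.resize(im,(w,h),interpolation=cv2.INTER_AREA)
def fit(f,mask,roi,mk,p0,sc,**k):
    u0,v0,w,h=roi;m=mask[v0:v0+h,u0:u0+w].astype(np.float32)
    g=lambda q:np.abs(render(f,mk(p0+q*sc),roi,**k)-m).sum()
    best=None
    q=np.zeros(len(p0))
    for r in (3,1,.4,.2):
        S=np.vstack([q]+[q+r*e for e in np.eye(len(q))])
        o=minimize(g,q,method="Nelder-Mead",options=dict(initial_simplex=S,xatol=.01,fatol=.01));q=o.x
    return p0+q*sc,o.fun
def grab(n,k=10):
    from plant import robot
    F=[robot.grab_frame(n) for _ in range(k)];f=dict(F[0])
    D=np.stack([x["depth"] for x in F]).astype(float);D[(D==0)|(D>5000)]=np.nan
    f["depth"]=np.nan_to_num(np.nanmedian(D,0));f["image"]=np.mean([x["image"].astype(float) for x in F],0);return f
E
python3 - <<'E'
from h import *
f=grab("top",12);pickle.dump(f,open("top.pkl","wb"))
W=cloud(f);Z=W[...,2]
np.set_printoptions(suppress=True,precision=2)
R=cv2.Rodrigues(f["rvec"])[0];print("topcam",-R.T@f["tvec"])
s=pickle.load(open("side.pkl","rb"));R=cv2.Rodrigues(s["rvec"])[0];print("sidecam",-R.T@s["tvec"])
sc=np.array([3,3,.03])
for n,z,roi,c in(("laid",3,(235,230,70,55),(263,255)),("c",0,(340,215,50,60),(370,250))):
    w=unproj(f,[c],14)[0];m=Z>z+14
    best=min((fit(f,m,roi,lambda p:T(p[0],p[1],z,p[2]),np.array([w[0],w[1],y]),sc) for y in np.arange(0,6.28,.785)),key=lambda r:r[1])
    print(n,best,m[roi[1]:roi[1]+roi[3],roi[0]:roi[0]+roi[2]].sum())
    mm=render(f,T(best[0][0],best[0][1],z,best[0][2]),roi)>.99;a=Z[roi[1]:roi[1]+roi[3],roi[0]:roi[0]+roi[2]];print("z top",np.median(a[mm]),"floor",np.median(a[render(f,T(best[0][0],best[0][1],z,best[0][2]),roi)<.01]))
# tray and rack
print("tray corners",unproj(f,[(228+33/3.2,175+138/3.2),(228+235/3.2,175+116/3.2),(228+258/3.2,175+325/3.2),(228+48/3.2,175+350/3.2)],9))
sub=W[180:270,412:470];
for r in range(184,268,8): print(r,Z[r,410:466:4].astype(int))
E
```

```text
topcam [ 431.31   73.49 1463.12]
sidecam [   0.93 -887.22  659.59]
laid (array([468.06, 230.33,   0.13]), np.float64(43.875)) 481
z top 30.56123905934627 floor 2.2325301126713826
c (array([477.38, -56.77,   1.97]), np.float64(46.75)) 478
z top 27.820073861670984 floor -0.2865270564987737
tray corners [[563.7  337.14   9.  ]
 [590.51 131.91   9.  ]
 [380.23 103.36   9.  ]
 [351.55 312.54   9.  ]]
184 [ 0  0  0  0  0  0 48 57 63 71 78 85 93 -1]
192 [ 0  1 48 56 64 70 78 86 91 71 79 85  0  0]
200 [ 0  2 54 54 37 41 48 57 63 70 79 87 92 -2]
208 [ 1  0 50 56 39 41 48 57 64 73 79 85 91  0]
216 [ 0  1 48 54 40 40 48 56 63 72 79 84 92 -1]
224 [ 2  1 26 27 32 40 49 55 64 71 79 85 92  0]
232 [ 0  0 47 58 62 69 77 83 93 70 77 85 92  0]
240 [ 0  0 54 54 39 40 48 55 63 71 78 87 91  0]
248 [ 0 -1 52 55 39 41 50 57 65 72 78 85 91  0]
256 [-1  0 45 55 39 41 48 55 63 71 77 84 92  0]
264 [ 1 -2 -1 25 32 40 51 56 62 69 78 83 94  0]
```

```bash
python3 - <<'E'
from h import *
f=pickle.load(open("top.pkl","rb"));W=cloud(f);Z=W[...,2]
np.set_printoptions(suppress=True,precision=3)
# panel points right part
P=W[188:262,438:452].reshape(-1,3);P=P[(P[:,2]>20)&(P[:,2]<100)]
A=np.c_[P[:,:2],np.ones(len(P))]
for _ in range(4):
    k=np.linalg.lstsq(A,P[:,2],rcond=None)[0];r=P[:,2]-A@k;g=abs(r)<5;A,P=A[g],P[g]
print("plane",k,"slope deg",np.degrees(np.arctan(np.hypot(k[0],k[1]))),"updir",np.degrees(np.arctan2(k[1],k[0])),len(P),r.std())
yaw=np.arctan2(k[1],k[0]);tl=np.radians(35)
zp=lambda x,y:k[0]*x+k[1]*y+k[2]
# brick mask: above plane by >14 perpendicular
H=(Z-(W[...,:2]@k[:2]+k[2]))*np.cos(tl)
sc=np.array([3,3,.03])
out={}
for n,roi,c in(("far",(408,176,50,48),(428,205)),("near",(408,217,50,48),(428,243))):
    m=(H>14)&(H<45)&(Z>30)&(Z<110)
    w=unproj(f,[c],60)[0]
    mk=lambda p:T(p[0],p[1],zp(p[0],p[1]),p[2],-tl)
    u0,v0,ww,hh=roi
    m2=m.copy()
    if n=="far": m2[222:]=False
    else: m2[:226]=False
    p0=np.array([w[0],w[1],yaw])
    r=[fit(f,m2,roi,mk,p0+np.array(d),sc) for d in((0,0,0),(10,0,0),(-10,0,0),(0,-10,0))]
    b=min(r,key=lambda q:q[1]);M=mk(b[0])
    print(n,b,m2[v0:v0+hh,u0:u0+ww].sum(),"z",M[2,3],"grip",ap(M,[(-14,44.5,22)]),"com",ap(M,[(-29,16,14)]),"normal",M[:3,2])
    out[n]=M
    im=(f["image"][v0:v0+hh,u0:u0+ww][:,:,::-1]).astype(np.uint8)
    mm=render(f,M,roi)>.99;print("H inside med",np.median(H[v0:v0+hh,u0:u0+ww][mm]))
pickle.dump(out,open("rack.pkl","wb"))
d=ap(out["far"],[(0,0,0)])-ap(out["near"],[(0,0,0)]);print("sep",d,np.linalg.norm(d))
im=np.clip(f["image"]*1.6,0,255).astype(np.uint8)[175:295,228:476][:,:,::-1];S=3.2
im=cv2.resize(im,None,fx=S,fy=S,interpolation=cv2.INTER_CUBIC)
O=[(-58,-58),(-31,-58),(-31,31),(29.5,31),(29.5,58),(-58,58)]
for M in(out["far"],out["near"],T(468.06,230.33,3,.13),T(477.38,-56.77,0,1.97)):
    q=((proj(f,ap(M,[(x,y,28) for x,y in O]))-[228,175]+.5)*S-.5)
    cv2.polylines(im,[np.round(q*16).astype(np.int32)],True,(0,255,0),1,cv2.LINE_AA,4)
cv2.imwrite("pics/c2.png",im)
E
```

```text
plane [  -0.004   -0.657 -137.555] slope deg 33.289137279475085 updir -90.38380809624189 626 1.1473487315833357
far (array([ 618.207, -293.704,   -1.577]), np.float64(124.1875)) 488 z 52.56971990616205 grip [[ 662.857 -269.896   62.561]] com [[ 634.406 -262.019   47.404]] normal [0.004 0.574 0.819]
H inside med 24.64444338707825
near (array([ 492.064, -292.007,   -1.542]), np.float64(136.875)) 477 z 52.01067445124198 grip [[ 535.844 -266.635   62.002]] com [[ 507.132 -259.77    46.845]] normal [-0.017  0.573  0.819]
H inside med 24.701248572055494
sep [[126.143  -1.696   0.559]] 126.15561158111706
```

View pics/c2.png

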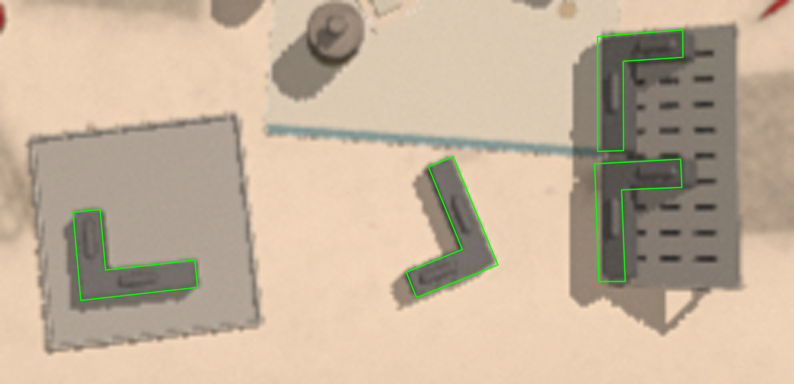

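```bash
python3 - <<'E'
from h import *
f=pickle.load(open("top.pkl","rb"));W=cloud(f);Z=W[...,2]
np.set_printoptions(suppress=True,precision=3)
tl=np.radians(35);t=np.tan(tl)
sc=np.array([3,3,.03])
P=W[188:262,438:452].reshape(-1,3);P=P[(P[:,2]>20)&(P[:,2]<100)]
for y in (-95,-93,-91,-90.4,-89,-87):
    u=np.array([np.cos(np.radians(y)),np.sin(np.radians(y))])*t
    r=P[:,2]-P[:,:2]@u;print(y,np.median(r),r.std(),end=" | ")
yaw=np.radians(-90.4)
out={}
for it in range(2):
  u=np.array([np.cos(yaw),np.sin(yaw)])*t
  off=np.median(P[:,2]-P[:,:2]@u) if it==0 else off+dz
  H=(Z-(W[...,:2]@u+off))*np.cos(tl)
  dzs=[]
  for n,roi,c in(("far",(408,176,50,48),(428,205)),("near",(408,217,50,48),(428,243))):
    m=(H>20)&(H<45)&(Z>30)&(Z<110);m2=m.copy()
    if n=="far": m2[223:]=False
    else: m2[:225]=False
    w=unproj(f,[c],60)[0]
    mk=lambda p:T(p[0],p[1],u@p[:2]+off,p[2],-tl)
    u0,v0,ww,hh=roi;p0=np.array([w[0],w[1],yaw])
    r=[fit(f,m2,roi,mk,p0+np.array(d),sc,zlo=20) for d in((0,0,0),(10,0,0),(-10,0,0),(0,-10,0))]
    b=min(r,key=lambda q:q[1]);M=mk(b[0]);mm=render(f,M,roi,zlo=28)>.99;h=np.median(H[v0:v0+hh,u0:u0+ww][mm])-28.7
    dzs.append(h/np.cos(tl))
    print(n,b,m2[v0:v0+hh,u0:u0+ww].sum(),"z",M[2,3],"grip",ap(M,[(-14,44.5,22)]),"topH err",h)
    out[n]=M
  dz=np.mean(dzs)
pickle.dump(out,open("rack.pkl","wb"))
d=ap(out["far"],[(0,0,0)])-ap(out["near"],[(0,0,0)]);print("sep",d,np.linalg.norm(d))
for k in out: print(k, "corner x=-58,z=0:",ap(out[k],[(-58,0,0),(-58,0,28)]))
E
```

```text
-95 -118.96349580711404 10.332243884086852 | -93 -133.49891728987282 9.658677273070023 | -91 -147.3613125770436 9.220315536329606 | -90.4 -151.37794973342818 9.14043236965765 | -89 -160.6029485178204 9.052669493247093 | -87 -173.3849579214517 9.170483530163382 | far (array([ 616.857, -296.914,   -1.576]), np.float64(29.4375)) 482 z 53.50312881432802 grip [[ 661.483 -273.06    63.494]] topH err -1.0533396372497918
near (array([ 492.586, -295.906,   -1.583]), np.float64(28.0625)) 490 z 53.40434516963509 grip [[ 537.379 -272.369   63.396]] topH err -1.0488901593017879
far (array([ 616.894, -297.874,   -1.575]), np.float64(25.875)) 487 z 52.891559306307386 grip [[ 661.5   -273.984   62.883]] topH err -0.015531544579555856
near (array([ 492.636, -296.72 ,   -1.58 ]), np.float64(23.5625)) 493 z 52.691457714006845 grip [[ 537.354 -273.041   62.683]] topH err 0.0027281879660492336
sep [[124.258  -1.153   0.2  ]] 124.26369419470375
far corner x=-58,z=0: [[ 617.104 -250.363   19.624]
 [ 617.175 -234.303   42.56 ]]
near corner x=-58,z=0: [[ 493.07  -249.211   19.424]
 [ 493.216 -233.152   42.36 ]]
```

```bash
cat >> h.py <<'E'
from scipy.spatial.transform import Rotation as Ro
def plan(pos,phi=None,half=True):
    """world target TCP (mm) & yaw (deg) of tool y -> tool shift m, twist deg"""
    from plant import robot
    s=robot.state();R=Ro.from_quat(s["eef_rot"]).as_matrix();d=R.T@(np.array(pos)-s["position"])/1000
    cur=np.degrees(np.arctan2(R[1,1],R[0,1]));tw=0
    if phi is not None:
        k=180 if half else 360
        tw=-((phi-cur+k/2)%k-k/2)
    print("t",round(s["time_s"],2),"pos",s["position"].round(1),"phi %.2f"%cur,"q6 %.2f"%s["qpos"][5],"F",s["ft_force"].round(1),"w %.1f f %.1f"%(s["gripper_width"],s["gripper_force"]),"| MOVE",d.round(4),"tw %.2f"%tw,"n",max(np.linalg.norm(d)/.0625,abs(tw)/10.7).round(1))
E
python3 - <<'E'
from h import *
f=pickle.load(open("top.pkl","rb"));Z=cloud(f)[...,2]
np.set_printoptions(suppress=True,precision=3)
sc=np.array([3,3,.03])
for n,z,roi,p0 in(("laid",3,(235,230,70,55),(468,230.3,.13)),("c",0,(340,215,50,60),(477.4,-56.8,1.97))):
  for th in(16,20,24):
    m=(Z>z-.6+th);r=[fit(f,m,roi,lambda p:T(p[0],p[1],z,p[2]),np.array(p0)+d,sc,zlo=th) for d in((0,0,0),(2,2,.02),(-2,2,-.02))]
    for b in r: print(n,th,b[0],np.degrees(b[0][2]).round(2),b[1])
M=pickle.load(open("rack.pkl","rb"))
g=ap(M["near"],[(-6,44.5,26)])[0];print(g)
plan([g[0],g[1],150],np.degrees(-1.58)+90)
E
```

```text
laid 16 [468.29  229.172   0.122] 7.02 36.625
laid 16 [468.316 229.153   0.121] 6.95 36.5625
laid 16 [468.196 229.078   0.126] 7.21 36.75
laid 20 [468.136 229.594   0.132] 7.55 36.75
laid 20 [468.158 229.554   0.133] 7.6 36.8125
laid 20 [468.137 229.601   0.132] 7.54 36.75
laid 24 [468.256 229.46    0.129] 7.39 36.125
laid 24 [468.277 229.434   0.126] 7.22 36.125
laid 24 [468.224 229.489   0.128] 7.33 36.125
c 16 [477.737 -55.796   1.972] 112.99 36.0
c 16 [477.763 -55.88    1.969] 112.81 35.625
c 16 [477.716 -56.221   1.976] 113.23 35.375
c 20 [477.412 -56.145   1.967] 112.73 34.375
c 20 [477.62  -55.783   1.971] 112.9 34.375
c 20 [477.804 -55.842   1.973] 113.06 34.125
c 24 [477.587 -55.84    1.972] 112.97 34.0625
c 24 [477.463 -55.972   1.966] 112.67 33.6875
c 24 [477.289 -56.063   1.972] 112.98 33.9375
[ 537.315 -277.299   70.548]
t 0.7 pos [189.2 569.4 250.3] phi 71.62 q6 -0.06 F [0.4 0.5 0.2] w 86.1 f 0.0 | MOVE [-0.597 -0.694  0.1  ] tw 72.15 n 14.7
```

arm_command:
  commands:
    - [[-0.597,-0.694,0],72.15]
    - [[-0.597,-0.694,0],72.15]
    - [[-0.597,-0.694,0],72.15]
    - [[-0.597,-0.694,0],72.15]
    - [[-0.597,-0.694,0],72.15]
    - [[-0.597,-0.694,0],72.15]
    - [[-0.597,-0.694,0],72.15]
    - [[-0.597,-0.694,0],72.15]
    - [[-0.597,-0.694,0],72.15]
    - [[-0.597,-0.694,0],72.15]
    - [[-0.597,-0.694,0],72.15]
    - [[-0.597,-0.694,0],72.15]
    - [[-0.597,-0.694,0.1],72.15]
    - [[-0.597,-0.694,0.1],72.15]
    - [[-0.597,-0.694,0.1],72.15]
    - [[-0.597,-0.694,0.1],72.15]
    - [[-0.597,-0.694,0.1],72.15]
    - [[-0.597,-0.694,0.1],72.15]
  claw: 0.4
  newtons: 40

```text
time_s: 2.95
position: [537.5, -276.6, 152.5]
eef_rot: [0.71, 0.704, 0.001, 0.001]
ft_force: [-0.3, 0.0, -0.2]
gripper_width: 51.2
gripper_force: 0.0
```

```bash
python3 -c "
from h import *
plan([537.3,-277.3,72.5],-.5)"
```

```text
t 2.95 pos [ 537.5 -276.6  152.5] phi -0.46 q6 -0.52 F [-0.3  0.  -0.2] w 51.2 f 0.0 | MOVE [-0.0006 -0.0004  0.08  ] tw 0.04 n 1.3
```

arm_command:
  commands:
    - [[-0.0005,0,0.04],0]
    - [[-0.0005,0,0.06],0]
    - [[-0.0005,0,0.078],0]
    - [[-0.0005,0,0.078],0]
    - [[-0.0005,0,0.078],0]

```text
time_s: 3.58
position: [537.4, -278.1, 73.5]
eef_rot: [0.71, 0.704, 0.0, 0.001]
ft_force: [0.2, -1.4, -0.0]
gripper_width: 51.4
gripper_force: 0.0
```

arm_command:
  commands:
    - [[0,0,0],0]
    - [[0,0,0],0]
    - [[0,0,0],0]
    - [[0,0,0],0]
    - [[0,0,0],0]
  claw: 1
  newtons: 40

```text
time_s: 4.2
position: [538.1, -278.4, 74.0]
eef_rot: [0.71, 0.704, 0.001, 0.002]
ft_force: [2.6, 0.3, 5.8]
gripper_width: 26.2
gripper_force: 40.7
```

arm_command:
  commands:
    - [[0,0,0],0]
    - [[0,0,0],0]
    - [[0,0,-0.02],0]
    - [[0,0,-0.05],0]
    - [[0,0,-0.1],0]
    - [[0,0,-0.15],0]
    - [[0.02,0.09,-0.25],10]
    - [[0.06,0.09,-0.3],20]
    - [[0.15,-0.08,-0.34],30]
    - [[0.15,-0.08,-0.38],30]
    - [[0.15,-0.08,-0.38],30]
    - [[0.15,-0.08,-0.38],30]
    - [[0.15,-0.08,-0.38],30]
    - [[0.15,-0.08,-0.38],30]
  newtons: 110

```text
time_s: 5.95
position: [458.3, -127.4, 451.3]
eef_rot: [0.868, 0.496, -0.001, -0.001]
ft_force: [0.7, -0.3, -7.3]
gripper_width: 24.7
gripper_force: 110.4
```

```bash
python3 -c "
from h import *
plan([450,-100,450])
f=grab('side',6);pickle.dump(f,open('s1.pkl','wb'))
from plant import robot
p=proj(f,[robot.state()['position']])[0].astype(int);print(p)
im=np.clip(f['image']*1.5,0,255).astype(np.uint8)[max(0,p[1]-30):p[1]+90,max(0,p[0]-80):p[0]+80,::-1]
cv2.imwrite('pics/u1.png',cv2.resize(im,None,fx=5,fy=5,interpolation=cv2.INTER_CUBIC))"
```

```text
t 5.95 pos [ 458.3 -127.4  451.3] phi -30.55 q6 0.19 F [ 0.7 -0.3 -7.3] w 24.7 f 110.4 | MOVE [ 0.0194 -0.0211  0.0014] tw 0.00 n 0.5
[312 101]
```

View pics/u1.png

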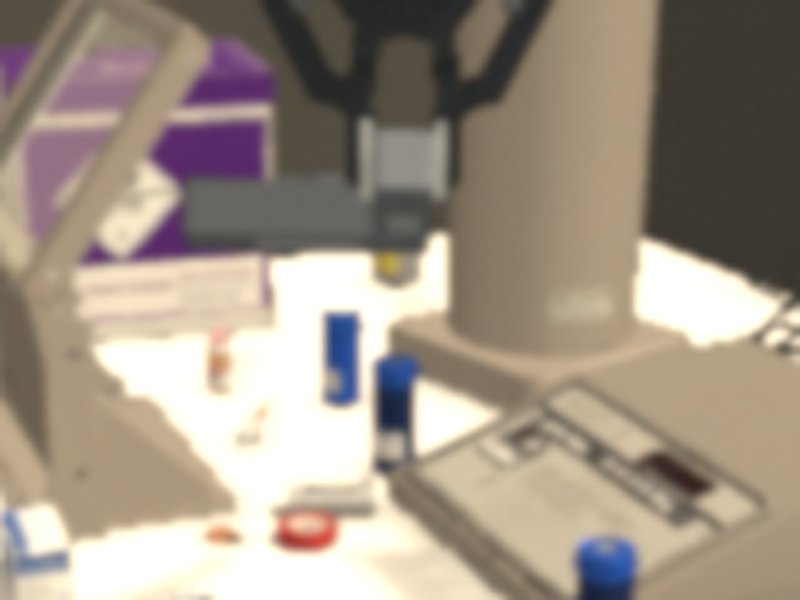

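arm_command:
  commands:
    - [[0,0,-0.06],0]
    - [[0,0,-0.12],0]
    - [[0,0,-0.17],0]
    - [[0,0,-0.2],0]
    - [[0,0,-0.2],0]
    - [[0,0,-0.2],0]

```text
time_s: 7.0
position: [431.1, -119.7, 643.0]
eef_rot: [0.868, 0.496, -0.008, -0.01]
ft_force: [-0.5, 0.9, -4.9]
gripper_width: 24.6
gripper_force: 114.4
```

```bash
python3 -c "
from h import *
f=grab('side',10);pickle.dump(f,open('s2.pkl','wb'))
from plant import robot
s=robot.state();P=s['position'];print(P,s['ft_force'],s['qpos'])
p=proj(f,[P])[0].astype(int);print(p)
im=f['image'][p[1]-15:p[1]+45,p[0]-55:p[0]+25,::-1]
im=np.clip((im-10)*2.6,0,255).astype(np.uint8)
cv2.imwrite('pics/u2.png',cv2.resize(im,None,fx=10,fy=10,interpolation=cv2.INTER_CUBIC))"
```

```text
[ 431.21638934 -119.64208227  642.92751547] [ 0.36642624  1.03028935 -5.76031834] [-0.34796182  0.30621417  0.1696552   0.00403554  2.69102747  0.18842113]
[300   8]Traceback (most recent call last):
  File "<string>", line 9, in <module>
    cv2.imwrite('pics/u2.png',cv2.resize(im,None,fx=10,fy=10,interpolation=cv2.INTER_CUBIC))
                              ~~~~~~~~~~^^^^^^^^^^^^^^^^^^^^^^^^^^^^^^^^^^^^^^^^^^^^^^^^^^^
cv2.error: OpenCV(4.12.0) /io/opencv/modules/imgproc/src/resize.cpp:4208: error: (-215:Assertion failed) !ssize.empty() in function 'resize'
```

```bash
python3 -c "
from h import *
f=pickle.load(open('s2.pkl','rb'))
im=f['image'][0:55,245:325,::-1]
im=np.clip((im-10)*2.6,0,255).astype(np.uint8)
cv2.imwrite('pics/u2.png',cv2.resize(im,None,fx=10,fy=10,interpolation=cv2.INTER_CUBIC))"
```

```text
(no output)
```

View pics/u2.png

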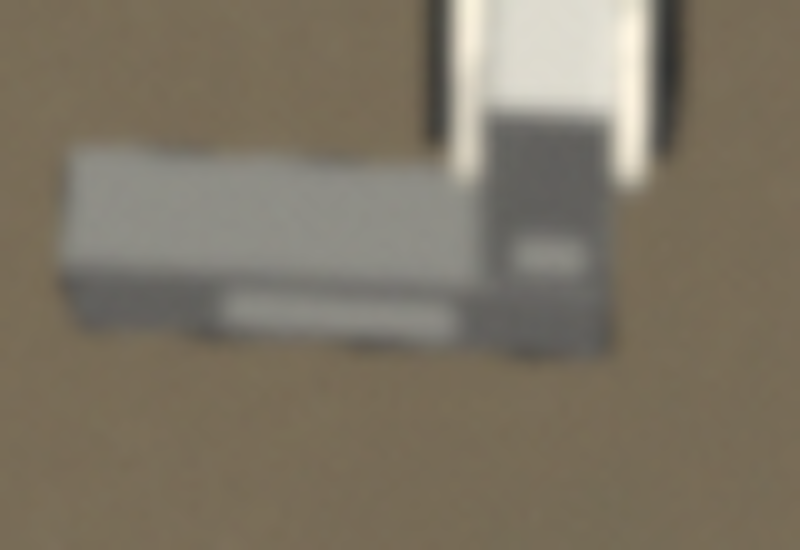

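```bash
python3 -c "
from h import *
f=pickle.load(open('top.pkl','rb'));print(unproj(f,[(332.7,184.4)],80), unproj(f,[(340,280)],0))
plan([545,75,120],7.35)"
```

```text
[[669.52761533  33.14345083  80.        ]] [[371.07977182   2.08320821   0.        ]]
t 7.5 pos [ 431.2 -119.6  642.9] phi -30.53 q6 0.19 F [ 0.4  1.  -5.8] w 25.0 f 114.4 | MOVE [0.227  0.0123 0.5221] tw -37.88 n 9.1
```

arm_command:
  commands:
    - [[0.0,0.0,0.1],0]
    - [[0.0,0.0,0.2],0]
    - [[0.1,0.006,0.3],-15]
    - [[0.15,0.009,0.36],-26]
    - [[0.227,0.012,0.42],-37.88]
    - [[0.227,0.012,0.46],-37.88]
    - [[0.227,0.012,0.51],-37.88]
    - [[0.227,0.012,0.51],-37.88]
    - [[0.227,0.012,0.51],-37.88]
    - [[0.227,0.012,0.51],-37.88]
    - [[0.227,0.012,0.51],-37.88]
    - [[0.227,0.012,0.51],-37.88]

```text
time_s: 9.0
position: [545.1, 74.8, 132.9]
eef_rot: [0.66, 0.751, -0.004, -0.012]
ft_force: [-0.3, 0.1, -4.7]
gripper_width: 24.6
gripper_force: 114.6
```

```bash
python3 -c "
from h import *
plan([545,75,54],7.35)
f=grab('side',4);pickle.dump(f,open('s3.pkl','wb'))
from plant import robot
p=proj(f,[robot.state()['position']])[0].astype(int);print(p)
im=np.clip((f['image']-10)*2,0,255).astype(np.uint8)[p[1]-25:p[1]+45,p[0]-50:p[0]+50,::-1]
cv2.imwrite('pics/u3.png',cv2.resize(im,None,fx=8,fy=8,interpolation=cv2.INTER_CUBIC))"
```

```text
t 9.0 pos [545.1  74.8 132.9] phi 7.36 q6 -0.06 F [-0.3  0.1 -4.7] w 24.6 f 114.6 | MOVE [-0.0008  0.0016  0.0789] tw 0.01 n 1.3
[301 186]
```

```bash
python3 -c "
from h import *
from plant import robot
s=robot.state();print(Ro.from_quat(s['eef_rot']).as_matrix()[:,2]*57.3,s['qpos'])
"
```

```text
[ -1.12804017   0.60754966 -57.28567368] [ 0.06701641 -0.01711227  1.54656264  0.01191942  1.63107282 -0.05986608]
```

View pics/u3.png

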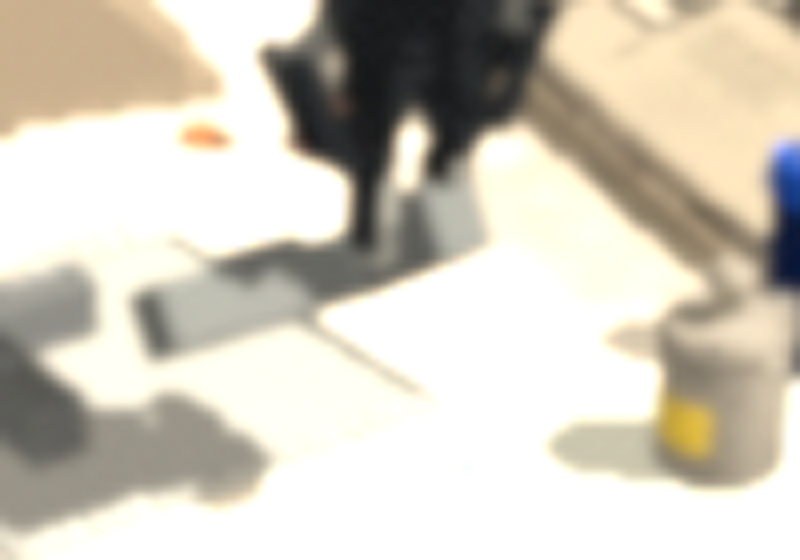

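arm_command:
  commands:
    - [[0,0,0.04],0]
    - [[0,0,0.065],0]
    - [[0,0,0.076],0]
    - [[0,0,0.078],0]
    - [[0,0,0.08],0]
    - [[0,0,0.081],0]
    - [[0,0,0.081],0]

```text
time_s: 10.07
position: [544.0, 75.6, 53.6]
eef_rot: [0.66, 0.751, -0.003, -0.011]
ft_force: [-3.2, -2.8, 6.0]
gripper_width: 24.5
gripper_force: 115.9
```

arm_command:
  commands:
    - [[0,0,0],0]
    - [[0,0,0],0]
    - [[-0.0055,0,0.0035],0]
    - [[-0.0105,0,0.0073],0]
    - [[-0.015,0,0.0115],0]
    - [[-0.019,0,0.016],0]
    - [[-0.019,0,0.016],0]
  newtons: 30

```text
time_s: 10.95
position: [548.1, 57.4, 39.8]
eef_rot: [0.66, 0.751, -0.001, -0.009]
ft_force: [-1.2, -1.6, 12.0]
gripper_width: 24.9
gripper_force: 121.7
```

arm_command:
  commands:
    - [[-0.002,0,0.0025],0]
    - [[-0.0037,0,0.005],0]
    - [[-0.0055,0,0.0078],0]
    - [[-0.007,0,0.0105],0]
    - [[-0.007,0,0.0105],0]
  claw: 1
  newtons: 30

```text
time_s: 11.58
position: [549.8, 50.9, 29.7]
eef_rot: [0.661, 0.751, 0.001, -0.009]
ft_force: [0.7, -0.8, 11.9]
gripper_width: 24.5
gripper_force: 124.2
```

arm_command:
  commands:
    - [[-0.0005,0,0.001],0]
    - [[-0.001,0,0.0025],0]
    - [[-0.001,0,0.0025],0]

```text
time_s: 11.95
position: [550.1, 50.1, 27.9]
eef_rot: [0.66, 0.751, 0.001, -0.009]
ft_force: [0.0, -0.1, 15.4]
gripper_width: 24.7
gripper_force: 124.9
```

arm_command:
  commands:
    - [[0,0,0],0]
    - [[0,0,0],0]
    - [[0,0,0],0]
    - [[0,0,-0.05],0]
    - [[0,0,-0.1],0]
    - [[0,0,-0.15],0]
    - [[0,0,-0.15],0]
    - [[0,0,-0.15],0]
  claw: 0.4
  newtons: 40

```text
time_s: 12.95
position: [549.1, 47.9, 170.6]
eef_rot: [0.66, 0.751, -0.004, -0.013]
ft_force: [0.5, 0.5, -0.5]
gripper_width: 51.4
gripper_force: 0.0
```

```bash
python3 -c "
from h import *
from plant import robot
s=robot.state();print(Ro.from_quat(s['eef_rot']).as_matrix()[:,2]*57.3)
M=pickle.load(open('rack.pkl','rb'))
g=ap(M['far'],[(-6,44.5,26)])[0];print(g)
plan([g[0],g[1],180],np.degrees(-1.577)+90)"
```

```text
[ -1.41715061   0.5978118  -57.27935322]
[ 661.48125333 -278.24255971   70.74805384]
t 12.95 pos [549.1  47.9 170.6] phi 7.36 q6 -0.11 F [ 0.5  0.5 -0.5] w 51.4 f 0.0 | MOVE [-0.3377  0.0695 -0.0156] tw 7.72 n 5.5
```

arm_command:
  commands:
    - [[-0.06,0.0,-0.01],2]
    - [[-0.12,0.0,-0.01],5]
    - [[-0.16,0.0,-0.01],7.72]
    - [[-0.17,0.0,-0.01],7.72]
    - [[-0.17,0.0,-0.01],7.72]

```text
time_s: 13.58
position: [570.7, -120.7, 177.3]
eef_rot: [0.709, 0.705, -0.005, -0.014]
ft_force: [0.2, 0.3, 1.0]
gripper_width: 51.6
gripper_force: 0.0
```

```bash
cat >> h.py <<'E'
def fitflat(f,z,p0,th=20,floor=0):
    """p0 x,y,yaw guess; z underside"""
    Z=cloud(f)[...,2];M=T(p0[0],p0[1],z,p0[2]);q=proj(f,ap(M,[(x,y,zz) for x in(-75,75) for y in(-75,75) for zz in(0,28)]))
    a=np.floor(q.min(0)).astype(int);b=np.ceil(q.max(0)).astype(int);roi=(*a,*(b-a))
    m=(Z>z-.6+th)&(Z<z+45)
    r=[fit(f,m,roi,lambda p:T(p[0],p[1],z,p[2]),np.array(p0,float)+d,np.array([3,3,.03]),zlo=th) for d in((0,0,0),(2,2,.02),(-2,2,-.02))]
    r=min(r,key=lambda b:b[1]);mm=render(f,T(r[0][0],r[0][1],z,r[0][2]),roi)>.99
    i=np.argwhere(mm)+[roi[1],roi[0]];P=cloud(f)[i[:,0],i[:,1]];P=P[(P[:,2]>z+15)&(P[:,2]<z+42)]
    k=np.linalg.lstsq(np.c_[P[:,:2]-r[0][:2],np.ones(len(P))],P[:,2],rcond=None)[0]
    return r[0].round(3),np.degrees(r[0][2]).round(2),round(float(r[1]),1),"top z %.1f slopes deg %.1f %.1f"%(k[2],*np.degrees(k[:2]))
E
python3 -c "
from h import *
f=grab('top',8);pickle.dump(f,open('top2.pkl','wb'))
print(fitflat(f,0,(510,38,np.radians(-82.6))))
print(fitflat(f,0,(477.6,-56,np.radians(112.9))))
print(fitflat(f,3,(468.2,229.4,np.radians(7.35))))
u0,v0,w,h=408,176,50,48
f0=pickle.load(open('top.pkl','rb'));M=pickle.load(open('rack.pkl','rb'))['far'];W=cloud(f);Z=W[...,2];mm=render(f,M,(u0,v0,w,h),zlo=28)>.99
dz=(Z-cloud(f0)[...,2])[v0:v0+h,u0:u0+w][mm];print('far change',np.median(dz),np.percentile(dz,[10,90]))
plan([661.5,-278.2,150],-.36)
"
```

```text
(array([503.864,  43.654,  -1.438]), np.float64(-82.42), 35.2, 'top z 28.3 slopes deg 0.0 -0.1')
(array([477.828, -55.872,   1.973]), np.float64(113.05), 352.1, 'top z 27.2 slopes deg -0.3 -0.3')
(array([4.68138e+02, 2.29406e+02, 1.32000e-01]), np.float64(7.54), 37.0, 'top z 31.2 slopes deg 0.1 0.2')
far change 475.0485147582246 [447.20959795 492.82098408]
t 13.97 pos [ 571.4 -120.1  179.5] phi -0.30 q6 -0.26 F [-0.1 -0.6  0.2] w 51.0 f 0.0 | MOVE [-0.1579  0.0916  0.0257] tw 0.06 n 3.0
```

arm_command:
  commands:
    - [[-0.06,0.035,0],0]
    - [[-0.11,0.065,0],0]
    - [[-0.158,0.0925,0.02],0]
    - [[-0.158,0.0925,0.025],0]
    - [[-0.158,0.0925,0.045],0]
    - [[-0.158,0.0925,0.06],0]
    - [[-0.158,0.0925,0.06],0]
    - [[-0.158,0.0925,0.06],0]

```text
time_s: 14.98
position: [661.5, -278.1, 117.0]
eef_rot: [0.709, 0.705, -0.004, -0.011]
ft_force: [-0.8, -1.0, 0.2]
gripper_width: 50.9
gripper_force: 0.0
```

```bash
python3 -c "
from h import *
plan([662.3,-278.2,73.5],-.36)
"
```

```text
t 14.97 pos [ 661.5 -278.1  117. ] phi -0.31 q6 -0.44 F [-0.8 -1.   0.2] w 50.9 f 0.0 | MOVE [-0.0005  0.0018  0.0435] tw 0.05 n 0.7
```

arm_command:
  commands:
    - [[-0.0005,0.0018,0.02],0]
    - [[-0.0005,0.0018,0.035],0]
    - [[-0.0005,0.0018,0.0435],0]
    - [[-0.0005,0.0018,0.0435],0]
    - [[-0.0005,0.0018,0.0435],0]

```text
time_s: 15.6
position: [662.3, -279.0, 72.4]
eef_rot: [0.709, 0.705, -0.005, -0.012]
ft_force: [-0.4, -0.5, 0.2]
gripper_width: 51.5
gripper_force: 0.0
```

arm_command:
  commands:
    - [[0,0,0],0]
    - [[0,0,0],0]
    - [[0,0,0],0]
    - [[0,0,0],0]
    - [[0,0,0],0]
  claw: 1
  newtons: 110

```text
time_s: 16.23
position: [663.1, -279.0, 73.4]
eef_rot: [0.709, 0.705, -0.004, -0.01]
ft_force: [4.1, -0.3, 4.6]
gripper_width: 24.7
gripper_force: 109.4
```

arm_command:
  commands:
    - [[0,0,-0.02],0]
    - [[0,0,-0.05],0]
    - [[0,0,-0.1],0]
    - [[0,0,-0.14],0]
    - [[0,0,-0.18],0]
    - [[0,0,-0.18],0]

```text
time_s: 16.98
position: [666.6, -281.2, 255.7]
eef_rot: [0.709, 0.705, -0.004, -0.01]
ft_force: [0.2, -0.4, -6.4]
gripper_width: 24.8
gripper_force: 109.1
```

```bash
python3 -c "
from h import *
plan([513,190,110],-82.55,half=False)
"
```

```text
t 16.98 pos [ 666.6 -281.2  255.7] phi -0.39 q6 -0.44 F [ 0.2 -0.4 -6.4] w 24.8 f 109.1 | MOVE [ 0.4689 -0.1539  0.1524] tw 82.16 n 8.3
```

arm_command:
  commands:
    - [[0.05,-0.015,0],10]
    - [[0.1,-0.03,0],20]
    - [[0.16,-0.05,0],30]
    - [[0.22,-0.07,0],40]
    - [[0.28,-0.09,0],50]
    - [[0.34,-0.11,0],60]
    - [[0.39,-0.13,0.0],70]
    - [[0.44,-0.145,0.02],78]
    - [[0.4689,-0.1539,0.06],82.16]
    - [[0.4689,-0.1539,0.1],82.16]
    - [[0.4689,-0.1539,0.14],82.16]
    - [[0.4689,-0.1539,0.1524],82.16]
    - [[0.4689,-0.1539,0.1524],82.16]
    - [[0.4689,-0.1539,0.1524],82.16]

```text
time_s: 18.73
position: [512.8, 190.7, 109.8]
eef_rot: [0.998, 0.065, -0.01, -0.006]
ft_force: [0.6, -0.9, -5.2]
gripper_width: 24.6
gripper_force: 110.0
```

```bash
python3 -c "
from h import *
from plant import robot
s=robot.state();print(Ro.from_quat(s['eef_rot']).as_matrix()*57.3,s['qpos'])
plan([513,190,62],-82.55,half=False)
f=grab('top',4);pickle.dump(f,open('top3.pkl','wb'))
"
```

```text
[[ 56.80483833   7.41864193  -1.20999747]
 [  7.43316652 -56.81226171   0.63636103]
 [ -1.11730817  -0.78782719 -57.28368835]] [ 0.28409579 -0.01890408  1.5922187   0.01658199  1.58543681  1.72501155]
t 18.73 pos [512.8 190.7 109.8] phi -82.56 q6 1.73 F [ 0.6 -0.9 -5.2] w 24.6 f 110.0 | MOVE [0.001  0.0014 0.0478] tw -0.01 n 0.8
```

arm_command:
  commands:
    - [[0.001,0.001,0.03],0]
    - [[0.001,0.001,0.045],0]
    - [[0.001,0.001,0.05],0]
    - [[0.001,0.001,0.053],0]
    - [[0.001,0.001,0.055],0]
    - [[0.001,0.001,0.055],0]

```text
time_s: 19.68
position: [512.3, 190.5, 57.0]
eef_rot: [0.998, 0.065, -0.01, -0.006]
ft_force: [-7.8, -3.4, 6.5]
gripper_width: 24.8
gripper_force: 111.4
```

arm_command:
  commands:
    - [[-0.006,0,0.0035],0]
    - [[-0.011,0,0.0073],0]
    - [[-0.0155,0,0.0115],0]
    - [[-0.02,0,0.016],0]
    - [[-0.02,0,0.016],0]
  newtons: 30

```text
time_s: 20.3
position: [496.5, 189.0, 46.2]
eef_rot: [0.998, 0.065, -0.004, -0.007]
ft_force: [-3.5, -3.3, 19.4]
gripper_width: 24.6
gripper_force: 117.8
```

arm_command:
  commands:
    - [[-0.002,0,0.0025],0]
    - [[-0.0037,0,0.005],0]
    - [[-0.0055,0,0.0078],0]
    - [[-0.006,0,0.009],0]
    - [[-0.006,0,0.009],0]

```text
time_s: 20.92
position: [490.8, 188.3, 37.4]
eef_rot: [0.998, 0.065, -0.004, -0.007]
ft_force: [-3.4, -2.6, 19.8]
gripper_width: 25.0
gripper_force: 120.2
```

arm_command:
  commands:
    - [[-0.001,0,0.0025],0]
    - [[-0.002,0,0.0045],0]
    - [[-0.0025,0,0.006],0]
    - [[-0.0025,0,0.006],0]

```text
time_s: 21.42
position: [488.6, 188.1, 31.9]
eef_rot: [0.998, 0.065, -0.003, -0.007]
ft_force: [-4.4, -4.0, 21.4]
gripper_width: 25.0
gripper_force: 121.9
```

```bash
python3 -c "
from h import *
f=grab('top',6);pickle.dump(f,open('top4.pkl','wb'))
R=cv2.Rodrigues(f['rvec'])[0]
print(fitflat(f,3,(468.2,229.4,np.radians(7.45))))
im=np.clip(f['image']*1.8,0,255).astype(np.uint8)[200:290,225:325,::-1];S=7
im=cv2.resize(im,None,fx=S,fy=S,interpolation=cv2.INTER_CUBIC)
cv2.imwrite('pics/t4.png',im[:600])
plan([488,188,31])
"
```

```text
(array([4.68043e+02, 2.30067e+02, 1.35000e-01]), np.float64(7.71), 269.0, 'top z 31.2 slopes deg -0.4 0.5')
t 21.73 pos [488.5 188.1  31.8] phi -82.55 q6 1.73 F [-4.5 -2.5 21.3] w 25.1 f 121.9 | MOVE [-0.0005  0.0001  0.0008] tw 0.00 n 0.0
```

View pics/t4.png

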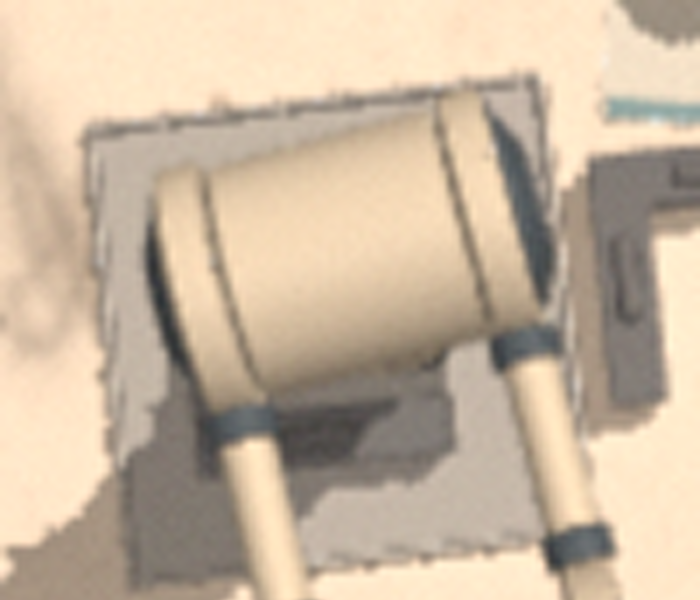

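arm_command:
  commands:
    - [[0,0,0.0],0]
    - [[0,0,0.0],0]
    - [[0,0,0],0]
    - [[0,0,-0.05],0]
    - [[0,0,-0.1],0]
    - [[-0.02,-0.06,-0.12],0]
    - [[-0.04,-0.12,-0.12],0]
    - [[-0.06,-0.18,-0.12],0]
    - [[-0.07,-0.22,-0.12],0]
    - [[-0.07,-0.24,-0.12],0]
    - [[-0.07,-0.24,-0.12],0]
  claw: 0.4
  newtons: 40

```text
time_s: 23.1
position: [384.9, 415.1, 146.7]
eef_rot: [0.998, 0.066, -0.012, -0.005]
ft_force: [0.6, -0.7, 0.7]
gripper_width: 51.2
gripper_force: 0.0
```

```bash
python3 -c "
from h import *
f=grab('top',8);pickle.dump(f,open('top5.pkl','wb'))
def go(f):
    print(fitflat(f,3,(468.2,229.4,np.radians(7.45))))
    print(fitflat(f,3,(478.2,230.4,np.radians(187.5))))
go(f)
im=np.clip(f['image']*1.8,0,255).astype(np.uint8)[205:290,228:318,::-1];S=7
im=cv2.resize(im,None,fx=S,fy=S,interpolation=cv2.INTER_CUBIC)
cv2.imwrite('pics/t5.png',im)
plan([488,188,31])
"
```

```text
(array([4.68153e+02, 2.29561e+02, 1.33000e-01]), np.float64(7.6), 505.8, 'top z 31.3 slopes deg 0.1 0.3')
(array([477.951, 230.827,   3.271]), np.float64(187.39), 509.8, 'top z 31.2 slopes deg -0.3 -0.2')
t 23.5 pos [385.6 413.9 147.5] phi -82.62 q6 2.19 F [-0.5 -0.5  0.1] w 51.3 f 0.0 | MOVE [0.075  0.2387 0.1117] tw 0.00 n 4.4
```

View pics/t5.png

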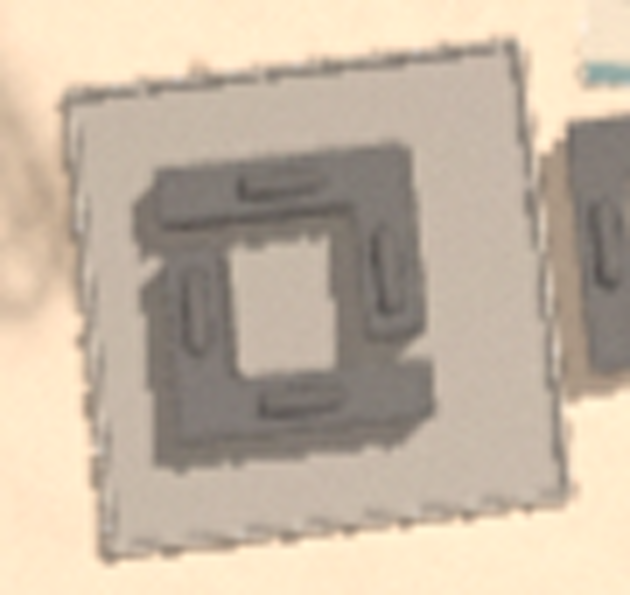

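```bash
python3 -c "
from h import *
plan([494,188.8,60],-82.5)
"
```

```text
t 23.5 pos [385.6 413.9 147.5] phi -82.62 q6 2.19 F [-0.5 -0.5  0.1] w 51.3 f 0.0 | MOVE [0.0804 0.2383 0.0825] tw -0.12 n 4.2
```

arm_command:
  commands:
    - [[0.02,0.06,0],0]
    - [[0.04,0.12,0],0]
    - [[0.06,0.18,0],0]
    - [[0.075,0.225,0.02],0]
    - [[0.0804,0.2383,0.05],-0.12]
    - [[0.0804,0.2383,0.0825],-0.12]
    - [[0.0804,0.2383,0.0825],-0.12]
    - [[0.0804,0.2383,0.0825],-0.12]

```text
time_s: 24.5
position: [494.3, 189.9, 61.4]
eef_rot: [0.998, 0.066, -0.011, -0.006]
ft_force: [0.2, 0.4, 0.7]
gripper_width: 51.3
gripper_force: 0.0
```

```bash
python3 -c "
from h import *
plan([494,188.8,26],-82.5)
"
```

```text
t 24.5 pos [494.3 189.9  61.4] phi -82.41 q6 1.73 F [0.2 0.4 0.7] w 51.3 f 0.0 | MOVE [0.0003 0.0015 0.0354] tw 0.09 n 0.6
```

arm_command:
  commands:
    - [[0.0003,0.001,0.02],0]
    - [[0.0003,0.001,0.0354],0]
    - [[0.0003,0.001,0.0354],0]
    - [[0.0003,0.001,0.0354],0]

```text
time_s: 25.0
position: [493.3, 189.2, 24.5]
eef_rot: [0.998, 0.066, -0.012, -0.006]
ft_force: [-0.2, 0.1, 0.6]
gripper_width: 51.3
gripper_force: 0.0
```

arm_command:
  commands:
    - [[0,0,0],0]
    - [[0,0,0],0]
    - [[0,0,0],0]
    - [[0,0,0],0]
    - [[0,0,0],0]
  claw: 1
  newtons: 35

```text
time_s: 25.62
position: [493.9, 189.1, 25.3]
eef_rot: [0.998, 0.066, -0.011, -0.006]
ft_force: [-0.5, -0.4, 5.9]
gripper_width: 26.5
gripper_force: 36.5
```

arm_command:
  commands:
    - [[-0.003,0,-0.0006],0]
    - [[-0.006,0,-0.0006],0]
    - [[-0.009,0,-0.0006],0]
    - [[-0.009,0,-0.0006],0]

```text
time_s: 26.12
position: [484.2, 187.9, 25.3]
eef_rot: [0.998, 0.066, -0.011, -0.006]
ft_force: [2.3, 0.7, 2.0]
gripper_width: 26.5
gripper_force: 36.1
```

arm_command:
  commands:
    - [[-0.001,0,0],0]
    - [[-0.001,0,0],0]

```text
time_s: 26.38
position: [483.5, 187.8, 25.3]
eef_rot: [0.998, 0.066, -0.011, -0.006]
ft_force: [3.8, 1.4, 1.8]
gripper_width: 26.3
gripper_force: 36.0
```

arm_command:
  commands:
    - [[-0.0007,0,0],0]
    - [[-0.0007,0,0],0]

```text
time_s: 26.62
position: [482.8, 187.7, 25.3]
eef_rot: [0.998, 0.066, -0.011, -0.006]
ft_force: [3.9, 1.4, 0.3]
gripper_width: 26.4
gripper_force: 35.9
```

arm_command:
  commands:
    - [[-0.0007,0,0],0]
    - [[-0.0007,0,0],0]

```text
time_s: 26.88
position: [482.4, 187.7, 25.4]
eef_rot: [0.998, 0.066, -0.011, -0.006]
ft_force: [6.0, 2.6, -0.3]
gripper_width: 26.5
gripper_force: 35.9
```

arm_command:
  commands:
    - [[-0.0006,0,0],0]
    - [[-0.0006,0,0],0]
    - [[-0.0006,0,0],0]

```text
time_s: 27.25
position: [481.8, 187.7, 25.4]
eef_rot: [0.998, 0.066, -0.011, -0.006]
ft_force: [6.2, 2.3, -0.3]
gripper_width: 26.6
gripper_force: 35.9
```

arm_command:
  commands:
    - [[0,0,0],0]
    - [[0,0,0],0]
    - [[0,0,0],0]
    - [[0,0,-0.05],0]
    - [[0,0,-0.1],0]
    - [[0,0.06,-0.1],0]
    - [[0,0.12,-0.1],0]
    - [[0,0.18,-0.1],0]
    - [[0,0.24,-0.1],0]
    - [[0,0.24,-0.1],0]
  claw: 0.4

```text
time_s: 28.5
position: [515.2, -55.1, 121.7]
eef_rot: [0.998, 0.063, -0.012, -0.006]
ft_force: [0.7, 0.5, -0.1]
gripper_width: 51.6
gripper_force: 0.0
```

```bash
cat > two.py <<'E'
from h import *
def two(f,pl=(468.15,229.56,.1325),pb=(-1.5,0,np.pi),z=3,fac=None,th=20):
    Z=cloud(f)[...,2];M=T(pl[0],pl[1],z,pl[2]);q=proj(f,ap(M,[(x,y,zz) for x in(-80,80) for y in(-80,80) for zz in(0,28)]))
    a=np.floor(q.min(0)).astype(int);b=np.ceil(q.max(0)).astype(int);roi=(*a,*(b-a))
    m=((Z>z-.6+th)&(Z<z+45))[a[1]:b[1],a[0]:b[0]].astype(np.float32)
    p0=np.array([*pl,*pb]);sc=np.array([3,3,.03,3,3,.03])
    def g(v):
        p=p0+v*sc;A=T(p[0],p[1],z,p[2]);B=A@T(p[3],p[4],0,p[5])
        return np.abs(np.maximum(render(f,A,roi,zlo=th),render(f,B,roi,zlo=th))-m).sum()
    v=np.zeros(6)
    for r in(.7,.5,.3,.15):
        o=minimize(g,v,method="Nelder-Mead",options=dict(initial_simplex=np.vstack([v]+[v+r*e for e in np.eye(6)]),maxiter=600,xatol=.01,fatol=.01));v=o.x
    p=p0+v*sc;return p.round(3),np.degrees(p[[2,5]]).round(2),o.fun
E
python3 -c "
from two import *
f=grab('top',10);pickle.dump(f,open('top6.pkl','wb'))
print(two(f));print(two(f,th=24))
print(two(pickle.load(open('top5.pkl','rb')),pb=(9.9,0,np.pi)))
W=cloud(f);Z=W[...,2];i=np.argwhere((Z>24)&(Z<45)&(abs(W[...,0]-467)<75)&(abs(W[...,1]-230)<75));P=W[i[:,0],i[:,1]];print(len(P),np.median(P[:,2]))
print(fitflat(f,0,(503.8,43.6,np.radians(-82.4))))
print(fitflat(f,0,(477.6,-56,np.radians(112.9))))
plan([488,188,31])
"
```

```text
(array([ 4.67854e+02,  2.29457e+02,  1.30000e-01, -2.20100e+00,
        2.87000e-01,  3.13600e+00]), array([  7.46, 179.69]), np.float64(60.0625))
(array([ 4.67865e+02,  2.29095e+02,  1.29000e-01, -2.09300e+00,
        4.59000e-01,  3.13600e+00]), array([  7.38, 179.69]), np.float64(60.8125))
(array([4.68075e+02, 2.29534e+02, 1.31000e-01, 9.96300e+00, 2.30000e-02,
       3.13900e+00]), array([  7.52, 179.87]), np.float64(71.9375))
947 30.752902133879285
(array([503.8  ,  43.644,  -1.439]), np.float64(-82.43), 33.2, 'top z 28.1 slopes deg 0.2 0.1')
(array([477.494, -56.253,   1.966]), np.float64(112.62), 257.0, 'top z 29.2 slopes deg 0.4 0.9')
t 29.0 pos [515.5 -50.6 122.2] phi -82.34 q6 1.27 F [-0.2  0.1  0.4] w 51.1 f 0.0 | MOVE [ 0.0066 -0.2389  0.0943] tw 0.00 n 4.1
```

```bash
python3 -c "
from h import *
plan([547.6,63.6,80],7.57)
"
```

```text
t 29.0 pos [515.5 -50.6 122.2] phi -82.34 q6 1.27 F [-0.2  0.1  0.4] w 51.1 f 0.0 | MOVE [ 0.048  -0.1083  0.0426] tw -89.91 n 8.4
```

arm_command:
  commands:
    - [[0.02,-0.05,0],-15]
    - [[0.04,-0.09,0],-30]
    - [[0.048,-0.1083,0],-45]
    - [[0.048,-0.1083,0],-60]
    - [[0.048,-0.1083,0],-75]
    - [[0.048,-0.1083,0],-89.9]
    - [[0.048,-0.1083,0],-89.9]
    - [[0.048,-0.1083,0],-89.9]
    - [[0.048,-0.1083,0.03],-89.9]
    - [[0.048,-0.1083,0.0426],-89.9]
    - [[0.048,-0.1083,0.0426],-89.9]
    - [[0.048,-0.1083,0.0426],-89.9]

```text
time_s: 30.5
position: [548.2, 62.8, 80.9]
eef_rot: [0.66, 0.752, -0.003, -0.012]
ft_force: [0.1, 0.0, 0.2]
gripper_width: 51.1
gripper_force: 0.0
```

```bash
python3 -c "
from h import *
plan([547.6,63.6,22.5],7.57)
"
```

```text
t 30.5 pos [548.2  62.8  80.9] phi 7.46 q6 -0.08 F [0.1 0.  0.2] w 51.1 f 0.0 | MOVE [0.0001 0.0007 0.0584] tw -0.11 n 0.9
```

arm_command:
  commands:
    - [[0,0.0007,0.03],-0.1]
    - [[0,0.0007,0.05],-0.1]
    - [[0,0.0007,0.0575],-0.1]
    - [[0,0.0007,0.0575],-0.1]
    - [[0,0.0007,0.0575],-0.1]

```text
time_s: 31.12
position: [547.8, 63.5, 23.5]
eef_rot: [0.659, 0.752, -0.003, -0.012]
ft_force: [-0.6, 0.4, 1.1]
gripper_width: 51.5
gripper_force: 0.0
```

arm_command:
  commands:
    - [[0,0,0],0]
    - [[0,0,0],0]
    - [[0,0,0],0]
    - [[0,0,0],0]
    - [[0,0,0],0]
  claw: 1
  newtons: 80

```text
time_s: 31.75
position: [548.1, 63.4, 23.7]
eef_rot: [0.659, 0.752, -0.003, -0.011]
ft_force: [0.5, -0.7, 4.8]
gripper_width: 25.9
gripper_force: 80.3
```

arm_command:
  commands:
    - [[0,0,-0.02],0]
    - [[0,0,-0.05],0]
    - [[0,0,-0.08],0]
    - [[0,0,-0.08],0]
    - [[0,0,-0.08],0]

```text
time_s: 32.38
position: [548.1, 62.5, 100.6]
eef_rot: [0.659, 0.752, -0.005, -0.013]
ft_force: [0.4, 0.5, -6.4]
gripper_width: 25.5
gripper_force: 79.4
```

```bash
python3 -c "
from h import *
plan([510.7,248.9,75],7.42,half=False)
"
```

```text
t 32.38 pos [548.1  62.5 100.6] phi 7.60 q6 -0.09 F [ 0.4  0.5 -6.4] w 25.5 f 79.4 | MOVE [ 0.1893 -0.0117  0.0285] tw 0.18 n 3.1
```

arm_command:
  commands:
    - [[0.04,-0.003,0],0.18]
    - [[0.09,-0.006,0],0.18]
    - [[0.14,-0.009,0],0.18]
    - [[0.175,-0.0117,0],0.18]
    - [[0.1893,-0.0117,0],0.18]
    - [[0.1893,-0.0117,0.015],0.18]
    - [[0.1893,-0.0117,0.0285],0.18]
    - [[0.1893,-0.0117,0.0285],0.18]
    - [[0.1893,-0.0117,0.0285],0.18]

```text
time_s: 33.5
position: [512.0, 248.1, 76.6]
eef_rot: [0.66, 0.751, -0.004, -0.012]
ft_force: [0.3, 0.5, -5.1]
gripper_width: 25.4
gripper_force: 79.6
```

```bash
python3 -c "
from h import *
plan([510.7,248.9,61],7.42,half=False)
"
```

```text
t 33.5 pos [512.  248.1  76.6] phi 7.34 q6 0.25 F [ 0.3  0.5 -5.1] w 25.4 f 79.6 | MOVE [ 0.0007 -0.0008  0.0156] tw -0.08 n 0.3
```

arm_command:
  commands:
    - [[0.0007,-0.0008,0.008],-0.08]
    - [[0.0007,-0.0008,0.0145],-0.08]
    - [[0.0007,-0.0008,0.016],-0.08]
    - [[0.0007,-0.0008,0.0175],-0.08]
    - [[0.0007,-0.0008,0.0185],-0.08]
    - [[0.0007,-0.0008,0.0185],-0.08]

```text
time_s: 34.25
position: [510.5, 249.8, 58.3]
eef_rot: [0.659, 0.752, -0.004, -0.012]
ft_force: [0.1, 0.5, -5.9]
gripper_width: 25.5
gripper_force: 79.3
```

arm_command:
  commands:
    - [[-0.0005,0,0.001],0]
    - [[-0.0005,0,0.002],0]
    - [[-0.0005,0,0.003],0]
    - [[-0.0005,0,0.003],0]

```text
time_s: 34.75
position: [510.3, 249.2, 55.1]
eef_rot: [0.659, 0.752, -0.004, -0.012]
ft_force: [0.2, -0.7, -6.4]
gripper_width: 25.4
gripper_force: 79.5
```

arm_command:
  commands:
    - [[0,0,0.0007],0]
    - [[0,0,0.0015],0]
    - [[0,0,0.0015],0]

```text
time_s: 35.12
position: [510.5, 249.3, 54.7]
eef_rot: [0.659, 0.752, -0.004, -0.012]
ft_force: [-4.2, -2.0, 2.4]
gripper_width: 25.5
gripper_force: 80.3
```

arm_command:
  commands:
    - [[0,0,0.001],0]
    - [[0,0,0.001],0]

```text
time_s: 35.38
position: [510.6, 249.3, 54.7]
eef_rot: [0.659, 0.752, -0.003, -0.012]
ft_force: [-6.2, -2.7, 7.5]
gripper_width: 25.3
gripper_force: 81.3
```

arm_command:
  commands:
    - [[0,0,0],0]
    - [[0,0,0],0]
    - [[0,0,0],0]
    - [[0,0,-0.05],0]
    - [[0,0,-0.08],0]
    - [[-0.06,0,-0.08],0]
    - [[-0.12,-0.01,-0.08],0]
    - [[-0.18,-0.02,-0.08],0]
    - [[-0.24,-0.03,-0.08],0]
    - [[-0.29,-0.04,-0.08],0]
    - [[-0.29,-0.04,-0.08],0]
  claw: 0.4

```text
time_s: 36.75
position: [510.1, -47.5, 129.6]
eef_rot: [0.661, 0.75, -0.004, -0.012]
ft_force: [-0.3, 0.5, 0.4]
gripper_width: 50.8
gripper_force: 0.0
```

```bash
python3 -c "
from two import *
f=grab('top',10);pickle.dump(f,open('top7.pkl','wb'))
for th in (20,24):print(fitflat(f,31,(466.4,229.1,np.radians(-82.58)),th=th))
plan([444,-86,80],22.9)
"
```

```text
(array([466.293, 229.069,  -1.442]), np.float64(-82.6), 34.3, 'top z 59.0 slopes deg 0.4 -0.3')
(array([466.418, 229.174,  -1.44 ]), np.float64(-82.49), 36.2, 'top z 59.1 slopes deg 0.4 -0.3')
t 37.25 pos [510.4 -43.5 129.7] phi 7.57 q6 -0.29 F [0.2 0.5 0.7] w 51.1 f 0.0 | MOVE [-0.034  -0.0703  0.0508] tw -15.33 n 1.5
```

arm_command:
  commands:
    - [[-0.015,-0.035,0],-8]
    - [[-0.034,-0.0703,0.01],-15.33]
    - [[-0.034,-0.0703,0.03],-15.33]
    - [[-0.034,-0.0703,0.0508],-15.33]
    - [[-0.034,-0.0703,0.0508],-15.33]
    - [[-0.034,-0.0703,0.0508],-15.33]

```text
time_s: 38.0
position: [444.4, -86.3, 80.5]
eef_rot: [0.553, 0.833, -0.002, -0.013]
ft_force: [-0.2, 0.5, 0.9]
gripper_width: 51.5
gripper_force: 0.0
```

```bash
python3 -c "
from h import *
for n in('top','top5'): 
  f=pickle.load(open(n+'.pkl','rb'))
  for th in(20,24):print(fitflat(f,0,(477.6,-56,np.radians(112.9)),th=th))
plan([444.1,-85.6,22.5],22.9)
"
```

```text
(array([477.587, -56.035,   1.972]), np.float64(112.98), 34.3, 'top z 28.1 slopes deg -0.6 -0.0')
(array([477.581, -55.8  ,   1.972]), np.float64(112.99), 33.8, 'top z 28.1 slopes deg -0.6 -0.1')
(array([477.781, -55.877,   1.974]), np.float64(113.09), 103.4, 'top z 28.1 slopes deg -0.5 -0.1')
(array([477.437, -55.892,   1.967]), np.float64(112.72), 101.5, 'top z 28.1 slopes deg -0.5 -0.1')
t 38.0 pos [444.4 -86.3  80.5] phi 22.84 q6 -0.67 F [-0.2  0.5  0.9] w 51.5 f 0.0 | MOVE [-0.0003  0.0009  0.058 ] tw -0.06 n 0.9
```

arm_command:
  commands:
    - [[-0.0003,0.0009,0.03],-0.1]
    - [[-0.0003,0.0009,0.05],-0.1]
    - [[-0.0003,0.0009,0.057],-0.1]
    - [[-0.0003,0.0009,0.057],-0.1]
    - [[-0.0003,0.0009,0.057],-0.1]

```text
time_s: 38.62
position: [444.3, -86.1, 24.3]
eef_rot: [0.552, 0.833, -0.002, -0.012]
ft_force: [-0.6, -0.6, -0.3]
gripper_width: 51.3
gripper_force: 0.0
```

arm_command:
  commands:
    - [[0,0,0],0]
    - [[0,0,0],0]
    - [[0,0,0],0]
    - [[0,0,0],0]
    - [[0,0,0],0]
  claw: 1
  newtons: 80

```text
time_s: 39.25
position: [444.0, -86.2, 24.2]
eef_rot: [0.553, 0.833, -0.002, -0.012]
ft_force: [-3.7, -0.7, 6.1]
gripper_width: 25.5
gripper_force: 80.2
```

arm_command:
  commands:
    - [[0,0,-0.02],0]
    - [[0,0,-0.05],0]
    - [[0,0,-0.09],0]
    - [[0,0,-0.11],0]
    - [[0,0,-0.11],0]
    - [[0,0,-0.11],0]

```text
time_s: 40.0
position: [445.3, -86.9, 130.8]
eef_rot: [0.552, 0.833, -0.003, -0.014]
ft_force: [0.4, -0.3, -5.0]
gripper_width: 25.2
gripper_force: 79.5
```

```bash
python3 -c "
from h import *
plan([444.1,-85.6,22.5],22.9)
"
```

```text
t 40.0 pos [445.3 -86.9 130.8] phi 22.93 q6 -0.67 F [ 0.4 -0.3 -5. ] w 25.2 f 79.5 | MOVE [-0.0006  0.0016  0.1083] tw 0.03 n 1.7
```

```bash
python3 -c "
from h import *
plan([427.6,209.75,80],7.45,half=False)
"
```

```text
t 40.0 pos [445.3 -86.9 130.8] phi 22.93 q6 -0.67 F [ 0.4 -0.3 -5. ] w 25.2 f 79.5 | MOVE [0.279  0.1003 0.0546] tw 15.48 n 4.8
```

arm_command:
  commands:
    - [[0.05,0.018,0],3]
    - [[0.1,0.036,0],6]
    - [[0.15,0.054,0],9]
    - [[0.2,0.072,0],12]
    - [[0.25,0.09,0],15.5]
    - [[0.279,0.1003,0.0],15.5]
    - [[0.279,0.1003,0.02],15.5]
    - [[0.279,0.1003,0.04],15.5]
    - [[0.279,0.1003,0.0546],15.5]
    - [[0.279,0.1003,0.0546],15.5]
    - [[0.279,0.1003,0.0546],15.5]

```text
time_s: 41.38
position: [429.0, 209.1, 82.4]
eef_rot: [0.66, 0.751, -0.003, -0.012]
ft_force: [0.6, -0.0, -4.1]
gripper_width: 25.3
gripper_force: 79.4
```

```bash
python3 -c "
from h import *
plan([427.6,209.75,60],7.45,half=False)
"
```

```text
t 41.38 pos [429.  209.1  82.4] phi 7.37 q6 0.24 F [ 0.6 -0.  -4.1] w 25.3 f 79.4 | MOVE [ 0.0005 -0.0008  0.0224] tw -0.08 n 0.4
```

arm_command:
  commands:
    - [[0.0003,-0.0008,0.01],-0.1]
    - [[0.0003,-0.0008,0.017],-0.1]
    - [[0.0003,-0.0008,0.0175],-0.1]
    - [[0.0003,-0.0008,0.0175],-0.1]

```text
time_s: 41.88
position: [427.3, 209.9, 64.4]
eef_rot: [0.659, 0.752, -0.004, -0.012]
ft_force: [0.5, 0.8, -4.1]
gripper_width: 25.5
gripper_force: 79.5
```

```bash
python3 -c "
from h import *
plan([427.6,209.75,55],7.45,half=False)
"
```

```text
t 41.88 pos [427.3 209.9  64.4] phi 7.53 q6 0.24 F [ 0.5  0.8 -4.1] w 25.5 f 79.5 | MOVE [-0.0003  0.0004  0.0094] tw 0.08 n 0.2
```

arm_command:
  commands:
    - [[-0.0002,0.0004,0.0015],0.08]
    - [[-0.0002,0.0004,0.003],0.08]
    - [[-0.0002,0.0004,0.0045],0.08]
    - [[-0.0002,0.0004,0.0055],0.08]
    - [[-0.0002,0.0004,0.0055],0.08]

```text
time_s: 42.5
position: [427.6, 209.8, 58.7]
eef_rot: [0.66, 0.751, -0.004, -0.012]
ft_force: [-0.3, -0.5, -5.5]
gripper_width: 25.3
gripper_force: 79.5
```

arm_command:
  commands:
    - [[0,0,0.001],0]
    - [[0,0,0.002],0]
    - [[0,0,0.003],0]
    - [[0,0,0.004],0]
    - [[0,0,0.004],0]

```text
time_s: 43.12
position: [427.7, 210.0, 55.6]
eef_rot: [0.66, 0.751, -0.004, -0.012]
ft_force: [-3.5, -0.3, 1.8]
gripper_width: 25.3
gripper_force: 80.4
```

arm_command:
  commands:
    - [[0,0,0.001],0]
    - [[0,0,0.0015],0]
    - [[0,0,0.0015],0]

```text
time_s: 43.5
position: [427.7, 210.0, 55.3]
eef_rot: [0.66, 0.751, -0.003, -0.012]
ft_force: [-8.3, -1.7, 9.7]
gripper_width: 25.5
gripper_force: 81.6
```

arm_command:
  commands:
    - [[0,0,0],0]
    - [[0,0,0],0]
    - [[0,0,0],0]
    - [[0,0,-0.05],0]
    - [[0,0,-0.08],0]
    - [[-0.06,0,-0.08],0]
    - [[-0.12,0,-0.08],0]
    - [[-0.18,0,-0.08],0]
    - [[-0.24,0,-0.08],0]
    - [[-0.28,0,-0.08],0]
    - [[-0.28,0,-0.08],0]
  claw: 0.4

```text
time_s: 44.88
position: [465.6, -71.0, 129.3]
eef_rot: [0.661, 0.75, -0.004, -0.012]
ft_force: [0.8, 0.6, -0.5]
gripper_width: 51.2
gripper_force: 0.0
```

```bash
python3 -c "
from two import *
f=grab('top',10);pickle.dump(f,open('top8.pkl','wb'))
print(two(f,pl=(467.86,229.3,np.radians(97.45)),pb=(0,1.5,np.pi),z=31))
W=cloud(f);Z=W[...,2]
P=W[(Z>50)&(Z<75)&(abs(W[...,0]-467)<75)&(abs(W[...,1]-230)<75)]
# local coords heights per arm
c,s=np.cos(.13),np.sin(.13);d=P[:,:2]-[467.5,229.3];L=np.c_[d@[c,s],d@[-s,c]]
for n,m in dict(xm=L[:,0]<-36,xp=L[:,0]>36,ym=L[:,1]<-36,yp=L[:,1]>36).items():
  t=np.where(n[0]=='x',L[:,1],L[:,0])[m];k=np.polyfit(t,P[m,2],1);print(n,m.sum(),np.median(P[m,2]).round(1),'slope deg',np.degrees(k[0]).round(2))
im=np.clip(f['image']*1.8,0,255).astype(np.uint8)[205:290,228:318,::-1]
cv2.imwrite('pics/t8.png',cv2.resize(im,None,fx=7,fy=7,interpolation=cv2.INTER_CUBIC))
plan([430,210,80])
"
```

```text
(array([ 4.68409e+02,  2.29342e+02,  1.69800e+00, -8.60000e-02,
        1.96200e+00,  3.14300e+00]), array([ 97.3 , 180.08]), np.float64(67.0))
xm 259 58.8 slope deg -0.08
xp 246 58.8 slope deg 0.19
ym 266 58.7 slope deg -0.16
yp 260 58.9 slope deg -0.11
t 45.38 pos [465.6 -68.  129.7] phi 7.52 q6 -0.35 F [ 0.3 -0.5 -0.3] w 50.7 f 0.0 | MOVE [0.2796 0.0021 0.0534] tw 0.00 n 4.6
```

View pics/t8.png

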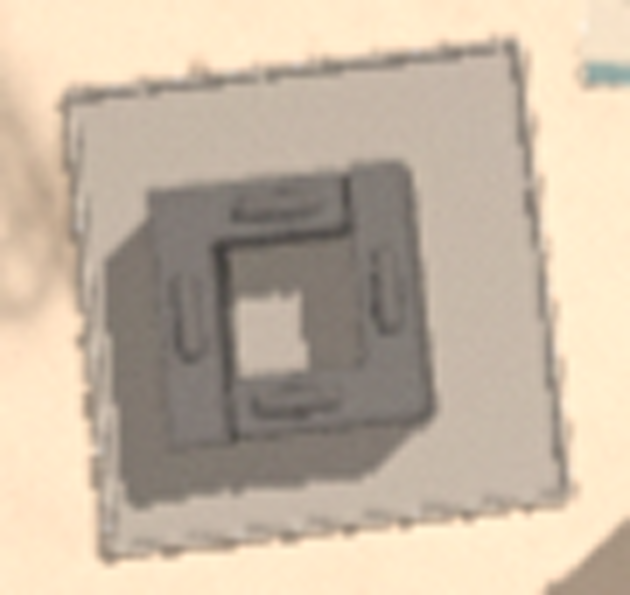

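The picture shows the second course closed. The arms run from about (150,165) to (435,445), and all four lie level at about 58.8 mm. The robot is clear of everything, so I am handing in.

```bash
python3 -c "
from plant import robot
print(robot.close_job())"
```

```text
the job is handed in; nothing more can be done
None
```

The castle is finished and handed in after about 45 s: the base brick is tight against the laid brick, and both course bricks sit flat over the keys, a quarter turn round. I told the rack bricks apart from the keyways seen on one underside in the side camera, not by feel. The lead pot, meter and carton were not touched.

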